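# Lay out a door-lock carriage for its travel check

## Robot

A 6-joint arm with a two-finger parallel gripper is mounted at the origin on the work surface. World frame = base frame: x ahead of the robot, y to its left, z up, the work surface at z = 0. Lengths are in m, angles in degrees, forces in N, time in s.
With the tool pointing down it reaches from about 0.275 to 1 m from the base axis. Payload 8.4 kg.
Tool frame: the origin (TCP) lies midway between the tips of the shut fingers; the grasp point (between the pads) lies 19 mm behind it; z points along the fingers, y is the line along which they close (so a half turn about z gives the same grasp; the last joint's range is limited). The gripper opens to 85 mm and grips with 20 to 120 N. Pads are 22 mm wide; open, the fingers measure 114 mm over their backs; the gripper's body (76 mm by 85 mm) begins 54 mm behind the grasp point. The pads swing forward as they close: fully open they stand 13 mm farther back than shut.
Start: joints at [77.04, 20.225, 93.587, -0, 66.188, -0.138], TCP at [0.139, 0.609, 0.231] pointing down, gripper open.
Joint ranges: [-150.9, 150.9], [-52.94, 120.26], [3.33, 152.33], [-74.26, 254.26], [0, 154.13], [-172.89, 172.89]. Speed limits (degrees/s): [127.2, 127.2, 159.86, 180, 180, 180].

## Interface

Orientations are given as a 3x3 rotation matrix whose columns are the frame's x, y, z axes.
In Python, from bench import r gives the robot as it stands.
- The arm moves only by the tool jog_arm, never from a script. Its argument "targets" is a list that holds one entry, the list of rows, each a list of 5 numbers: the shift along the tool's x, y, z in cm, then the turn about the tool's z in rad, then the finger opening in cm, from 0 to 8.54. A call has 1 to 12 rows; each row is the pose to reach, as a shift and turn from the pose commanded when the call began, along the tool's axes at that moment; what a row does not reach only later rows make up. A row lasts 1/12 s, in which the tool goes at most 41.7 mm and 7.16 degrees, less where a joint would pass 70% of its speed; a pose out of reach is approached as far as the arm can. A call with a gripper value outside its range is refused whole. The fingers move at their own pace and stop on an object; "squeeze" is the grip in N (left out, the last holds). Time passes only in rows, so rows that repeat a pose let the fingers close. It gives the time, the measured TCP pose, the force, the opening and the grip force at its end, in the units of the state.
- r.get_state(): the state, without advancing time (a new reading comes with each control period).
- r.snapshot(name): name is "side" or "top" or "wrist"; returns (picture, depth): 480x640x3 uint8, blue, green, red; 480x640 float32, m along the optical axis (not along the pixel's ray), 0 where there is no reading.
- r.camera_params(name): a dict with "camera_matrix" (3x3 intrinsics, pixels), "rvec" (rotation vector, rad) and "tvec" (3), from world to camera coordinates, as OpenCV has them. Camera axes: x right, y down, z forward; pixel columns grow to the right and rows downward; lengths in m; the calibration is good to about 2 mm. A picture is of the moment at which its call begins: read the wrist's pose just before it. camera_params takes no time and is no camera call; for the wrist camera it gives the pose at the moment of the call.
- r.job_done(): hands the job in; it is judged then, once.
Trained networks look in the newest picture that a camera, given by its name, has taken for a name from the list of things; names that differ only in an ending like _2 or _b are one class to them, and where a whole thing is asked for, a point or a joint stands for the part that bears it (a point fixed in the world has none). Each returns a list of dicts, best first, with "conf" (0 to 1); they miss things now and then, are a little off and sometimes report something else, mostly with a low value. They report only what shows in the picture. A call takes as long as a camera call. They do not tell look-alikes from the thing itself.
- r.spot_in(camera, label): "xyz" ([x, y, z] in m, in world coordinates, good to about 4 mm: the middle of the surface that is visible of it).
The state is a dict: "clock": time; "q": joint angles; "joint_velocities": joint speeds; "joint_efforts": joint torques, N m; "ee_pos": TCP position; "ee_rot": TCP orientation; "contact_force": force on the tool from outside, world axes, zero at the start; "wrist_torque": the same for the moment, N m; "grip_width": finger opening in m; "grip_force": force on a finger pad.
Only numpy, scipy, OpenCV 4.12 (cv2) and the standard library are available. Lean on these libraries where they do the work, as an engineer would, in place of code of your own. Each camera call takes 0.05 s, during which the arm holds its last target. There are 200 camera calls.

## Task

Lay out the lock parts on the granite plate for a travel check, everything standing upright. First set the blue carriage midway between the steel pin and the steel end block, lengthwise along the line joining them; then stand the tall stop on that line in the middle of the free gap between the carriage and the pin, the wide stop likewise between the carriage and the end block, and the door catch in front of the carriage's middle, on the side away from the knob, parallel to the carriage with a gap of about 35 mm between them. Only when those four are in place, stand the brass cam follower, flange down, on the middle of the carriage's top, and leave the spare steel roller where it lies.

Things in the scene. Friction and masses are not known exactly. Their poses are not given: they have to be found in the camera images.
- fixture: Fixed fixture: a dark granite plate 220 x 330 mm on a green painted base, standing on the bench, its flat polished top 30 mm above the bench. Origin at the centre of the underside; y runs along the long side, x towards the knob side (back), z up. The pin and the end block stand on the plate on its y axis, 130 mm either side of the origin; which is at which end varies.
- pin_unit: Fixed to the plate: upright round steel pin, 12 mm diameter, 30 mm high, in a flat collar of 22 mm diameter, with a green knob block (50 x 44 mm, 22 mm high, centre 75 mm from the pin) and a ribbed black knob (40 mm diameter, top 44 mm above the plate, axis 70 mm from the pin) behind it. Origin on the pin's axis at the plate's top; x points from the pin to the knob, parallel to the fixture's x.
- end_block: Fixed to the plate: plain square steel block 30 x 30 mm, 28 mm high, at the opposite end from the pin. Origin at the centre of its underside, on the plate's top.
- carriage_mid (a point): Loose blue painted lock carriage, hat-shaped, 0.2 to 0.45 kg: 70 mm long (along its x), 40 mm wide (y), 28 mm high; the middle 44 mm of its length has the full height with a flat top 44 x 40 mm, the ends are feet 12 mm high. Point at its centre, 14 mm above its underside. At the start it lies, like all the loose parts listed here, on a 2 mm thick mat on the bench. Its two ends are alike.
- tall_stop_mid (a point): Loose grey rubber stop, the tall narrow one: round, 26 mm diameter (tapering to 18 mm over the top 8 mm), 42 mm high. Point at its centre, 21 mm above its underside; z up. Starts on the mat.
- wide_stop_mid (a point): Loose grey rubber stop, the wide low one: round, 38 mm diameter, 24 mm high. Point at its centre, 12 mm above its underside; z up. Starts on the mat.
- catch_mid (a point): Loose zinc-plated door catch: a foot plate 50 mm long (along its x) x 34 mm wide (y) x 5 mm thick with an upright web along its middle, 44 mm long, 10 mm thick (y), up to 32 mm above the underside, where a nose sticks out to +x, 33 mm from the centre. Grip it by the web. Point on its middle, 16 mm above its underside. Either end may point either way. Starts on the mat.
- follower_mid (a point): Loose brass cam follower standing on its flange: flange 30 mm diameter, 6 mm thick, then a roller 24 mm diameter up to 24 mm and a stub 12 mm diameter up to 30 mm total height. Point at its centre, 15 mm above its underside; z up. Starts upright on the mat.
- roller_mid (a point): Spare plain steel roller, a ring 34 mm outside diameter, 16 mm hole, 20 mm high, lying flat on the mat among the parts; not used, to be left where it is. Point at its centre, 10 mm above its underside.
There are look-alikes about, which are no part of the job. Of the things shaped like the part that bears carriage_mid, the blue one is meant.

How it is judged:
By the outcome, as a careful person would: the job done as asked, in the order asked, and still so for the second after the job is handed in, with the robot touching nothing.
It also fails if it takes over 115 s, if anything falls off the work surface, if the arm or the gripper's body presses on something with over 40 N, if the wrist force passes 120 N, or if a joint passes its speed limit or range.

## Working session

There is one attempt and no reset: what is moved stays moved. The work goes in short steps, Python scripts to look and compute and a tool call to move; the robot and the scene stay as the last step left them, time stands still between calls to the robot, and variables do not carry over. Pictures are saved under pics/ and viewed, at most 14 in all, crops included, and the job is handed in when it is done.

Besides the shell and the picture viewer there is one more tool, called after "Request:" by a JSON object that holds its "method" and its "body". jog_arm: Moves the arm, as the interface text tells. Its arguments: {"type":"object","properties":{"targets":{"type":"array"},"squeeze":{"type":"number"}},"required":["targets"]}

```bash
mkdir -p pics; ls; cat > h.py <<'E'
import numpy as np, cv2
from bench import r
def cam(n):
    p=r.camera_params(n); K=np.array(p["camera_matrix"]); R=cv2.Rodrigues(np.array(p["rvec"],float))[0]; t=np.array(p["tvec"],float).ravel()
    return K,R,t
def cloud(n,D,c=None):
    K,R,t=c or cam(n); v,u=np.mgrid[:480,:640]
    P=np.stack([(u-K[0,2])*D/K[0,0],(v-K[1,2])*D/K[1,1],D],-1)
    return (P-t)@R
def proj(c,X):
    K,R,t=c; q=K@(R@np.array(X)+t); return q[:2]/q[2]
def onz(c,uv,z):
    K,R,t=c; d=R.T@np.linalg.solve(K,[uv[0],uv[1],1]); o=-R.T@t
    return o+d*(z-o[2])/d[2]
E
python3 - <<'E'
from h import *
for n in ["top","side"]:
    I,D=r.snapshot(n); c=cam(n); cv2.imwrite(f"pics/{n}0.png",I); np.save(f"{n}0.npy",D)
    print(n,-c[1].T@c[2])
    for l in ["fixture","pin_unit","end_block","carriage_mid","tall_stop_mid","wide_stop_mid","catch_mid","follower_mid","roller_mid"]:
        for d in r.spot_in(n,l): print(l,np.round(d["xyz"],3),round(d["conf"],2),np.round(proj(c,d["xyz"])))
s=r.get_state(); print(s["clock"],s["ee_pos"],s["ee_rot"])
E
```

```text
pics
top [ 0.3296342  -0.02900096  1.28030617]
fixture [0.54  0.2   0.033] 0.64 [214. 226.]
pin_unit [0.602 0.066 0.049] 0.8 [275. 195.]
end_block [0.566 0.327 0.062] 0.52 [151. 212.]
carriage_mid [ 0.364 -0.194  0.026] 0.8 [398. 305.]
carriage_mid [ 0.47  -0.392  0.035] 0.78 [489. 254.]
carriage_mid [ 0.483 -0.256  0.029] 0.75 [425. 249.]
tall_stop_mid [ 0.559 -0.258  0.043] 0.62 [426. 213.]
wide_stop_mid [ 0.656 -0.145  0.026] 0.66 [372. 172.]
catch_mid [ 0.563 -0.138  0.008] 0.61 [369. 215.]
catch_mid [0.562 0.329 0.058] 0.2 [151. 214.]
follower_mid [ 0.47  -0.145  0.026] 0.71 [374. 256.]
roller_mid [ 0.654 -0.261  0.024] 0.48 [424. 172.]
roller_mid [0.539 0.199 0.037] 0.39 [214. 226.]
side [ 0.37628892 -0.83416716  0.52606075]
fixture [0.532 0.149 0.028] 0.85 [317. 217.]
pin_unit [0.602 0.051 0.05 ] 0.65 [355. 225.]
end_block [0.566 0.318 0.046] 0.44 [320. 182.]
carriage_mid [ 0.482 -0.27   0.018] 0.88 [329. 339.]
carriage_mid [ 0.365 -0.212  0.022] 0.82 [255. 323.]
carriage_mid [ 0.474 -0.405  0.023] 0.8 [342. 403.]
tall_stop_mid [ 0.56  -0.266  0.023] 0.58 [375. 329.]
wide_stop_mid [ 0.652 -0.159  0.023] 0.59 [407. 286.]
catch_mid [ 0.649 -0.266  0.02 ] 0.42 [426. 324.]
follower_mid [ 0.47  -0.157  0.019] 0.56 [311. 298.]
roller_mid [ 0.651 -0.268  0.017] 0.75 [428. 326.]
1.0 [0.13870743 0.60940238 0.23128336] [[-9.75062163e-01  2.21931924e-01  8.74915421e-07]
 [ 2.21931924e-01  9.75062162e-01 -2.97865023e-05]
 [-7.46367269e-06 -2.88495197e-05 -1.00000000e+00]]
```

View pics/top0.png

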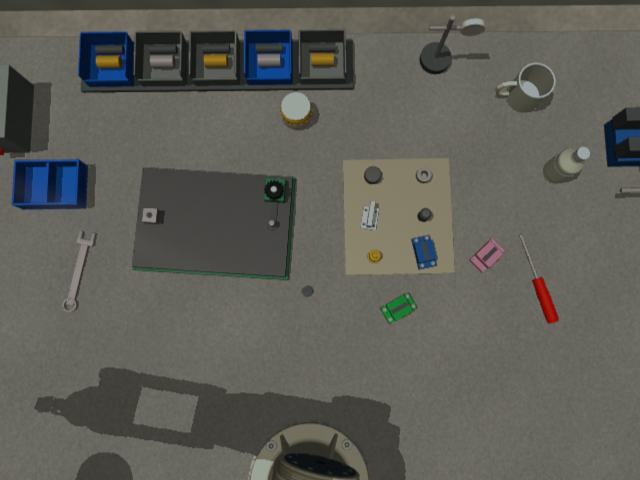

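View pics/side0.png

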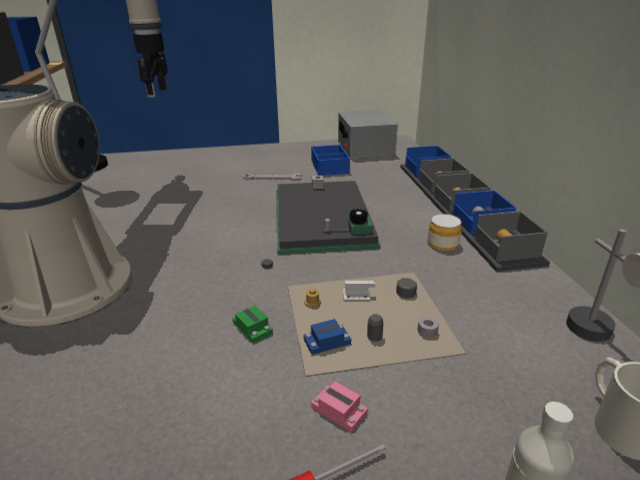

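The top picture shows three carriages: green (398,305), pink (489,254) and blue (425,250) on the mat. The blue one fits the description. The pin is at (273,223) and the end block at (150,215). Next I'll confirm in a crop and measure from both views.

```bash
cat > seg.py <<'E'
from h import *
from scipy import ndimage as nd
def segs(n,D,box,zmin,zmax=0.2,c=None,mn=12):
    P=cloud(n,D,c); x0,x1,y0,y1=box
    m=(D>0)&(P[...,0]>x0)&(P[...,0]<x1)&(P[...,1]>y0)&(P[...,1]<y1)&(P[...,2]>zmin)&(P[...,2]<zmax)
    L,k=nd.label(m); out=[]
    for i in range(1,k+1):
        q=P[L==i]
        if len(q)<mn: continue
        (cx,cy),(w,h),a=cv2.minAreaRect((q[:,:2]*1000).astype(np.float32))
        if w<h: w,h,a=h,w,a+90
        out.append((np.round([cx,cy],1),np.round([w,h],1),round((a+90)%180-90,1),round(np.percentile(q[:,2],90)*1000,1),len(q),np.round(q[:,:2].mean(0)*1000,1)))
    return out
E
python3 - <<'E'
from seg import *
for n in ["top","side"]:
    D=np.load(n+"0.npy"); I=cv2.imread(f"pics/{n}0.png"); P=cloud(n,D)
    for b,z in [((.4,.75,-.35,-.08),.009),((.4,.75,-.35,-.08),.021),((.4,.75,-.0,.4),.042),((.4,.75,-.0,.4),.02)]:
        print(n,z); [print(*s) for s in segs(n,D,b,z)]
    m=(abs(P[...,0]-.54)<.07)&(abs(P[...,1]-.2)<.05); print("plate z",np.median(P[m][:,2]))
    m=(abs(P[...,0]-.45)<.03)&(abs(P[...,1])<.03); print("bench z",np.median(P[m][:,2]))
I=cv2.imread("pics/top0.png"); a=cv2.resize(I[150:330,340:520],(400,400),interpolation=2)
b=cv2.resize(I[150:300,125:305],(400,333),interpolation=2); b=cv2.copyMakeBorder(b,0,67,0,0,0)
cv2.imwrite("pics/crop0.png",np.hstack([b,a]))
E
```

```text
top 0.009
[ 653.2 -147.4] [37.2 36.4] 83.9 28.0 240 [ 652.4 -146.7]
[ 652.8 -261.4] [32.9 32.8] 68.5 24.3 167 [ 651.9 -260.6]
[ 563.4 -141. ] [55.4 15. ] -14.9 35.1 141 [ 561.7 -139.5]
[ 560.1 -256.8] [23.9 23.6] 77.4 45.2 138 [ 559.  -255.2]
[ 480.9 -255.8] [70.6 41.2] 11.4 31.3 605 [ 479.3 -255. ]
[ 472.2 -146.8] [24.8 23.4] 37.5 30.9 107 [ 472.4 -146.1]
top 0.021
[ 654.  -146.8] [35.3 34.5] -54.0 28.4 190 [ 653.8 -147.1]
[ 563.9 -140. ] [55.  10.1] -10.0 35.4 122 [ 563.1 -139.8]
[ 560.2 -256.9] [23.8 23.3] 77.4 45.5 123 [ 559.7 -255.8]
[ 481.  -255.7] [44.4 41.3] 11.2 31.9 385 [ 480.5 -255.4]
[ 473.3 -147.1] [22.8 21.1] -81.8 31.5 84 [ 473.1 -146.7]
top 0.042
[616.7  67.3] [51.5 44.3] -4.6 73.9 476 [613.   66.5]
[562.2 331.6] [31.5 30.3] 87.8 60.1 234 [561.4 330.7]
[541.1  72.8] [11.1 10.1] 88.6 61.8 32 [540.9  72.9]
top 0.02
[552.9 203.5] [331.8 221.6] 85.5 33.4 15226 [550.2 202.5]
plate z 0.029079601823206104
bench z -0.0006641812402776671
side 0.009
[ 652.1 -153. ] [36.2 35.2] -41.8 25.6 297 [ 650.6 -157.3]
[ 563.6 -143.6] [54.6 13. ] -10.9 33.3 344 [ 560.1 -145.7]
[ 472.2 -151
[... 294 characters left out ...]
563.6 -143.6] [54.6 13. ] -10.9 33.6 226 [ 561.6 -145.5]
[ 472.3 -151.2] [22.2 22.1] 80.2 30.7 98 [ 471.9 -153.1]
[ 559.3 -263.3] [24.3 21.7] -36.5 43.3 242 [ 558.6 -266.7]
[ 659.  -253.4] [8.4 6.8] -23.7 22.8 13 [ 658.8 -253.5]
[ 479.8 -258.9] [44.2 43.1] 11.0 30.1 543 [ 479.4 -262.5]
[ 662.5 -270.3] [19.1  8. ] 47.6 22.8 21 [ 661.2 -271.3]
[ 648.4 -276.6] [13.9  6.6] -30.5 21.8 18 [ 647.9 -276.3]
side 0.042
[561.8 325.7] [37.5 29.9] 80.8 57.6 102 [560.6 321.3]
[614.7  61.3] [49.5 45.2] -3.7 72.1 399 [611.   55.2]
[540.9  68.9] [16.7  9. ] 79.3 58.5 42 [540.5  67.3]
side 0.02
[551.4 200.3] [336.4 219.8] 85.3 41.9 5451 [546.8 167.8]
plate z 0.028745942861691808
bench z -0.0010397998689862862
```

View pics/crop0.png

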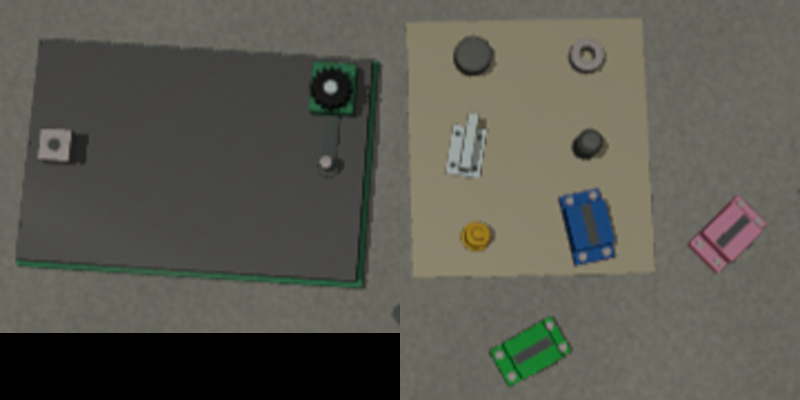

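The crop confirms it: the blue carriage is on the mat at about crop (588,227), full-picture (425,250). The green one at (398,305) and the pink one at (489,254) are look-alikes off the mat. I'm moving to the blue one.

Request:
{"method": "jog_arm", "body": {"targets": [[[-52.5, -76.9, 0, 2.72, 8.5], [-52.5, -76.9, 0, 2.72, 8.5], [-52.5, -76.9, 0, 2.72, 8.5], [-52.5, -76.9, 0, 2.72, 8.5], [-52.5, -76.9, 0, 2.72, 8.5], [-52.5, -76.9, 0, 2.72, 8.5], [-52.5, -76.9, 0, 2.72, 8.5], [-52.5, -76.9, 0, 2.72, 8.5], [-52.5, -76.9, 0, 2.72, 8.5], [-52.5, -76.9, 0, 2.72, 8.5], [-52.5, -76.9, 0, 2.72, 8.5], [-52.5, -76.9, 0, 2.72, 8.5]]]}}

```text
clock: 2.0
ee_pos: [0.3222, 0.1424, 0.2317]
ee_rot: [[0.158, 0.987, 0.001], [0.987, -0.158, 0.001], [0.001, 0.001, -1.0]]
contact_force: [2.1, -0.0, -0.0]
grip_width: 0.085
grip_force: 0.0
```

```bash
cat > go.py <<'E'
import sys
from h import *
def go(x,y,z,yaw):
    s=r.get_state(); R=np.array(s["ee_rot"]); p=np.array(s["ee_pos"])*1000
    d=R.T@(np.array([x,y,z])-p)/10; cur=np.degrees(np.arctan2(R[1,0],R[0,0])); t=(yaw-cur+180)%360-180
    print("shift cm",np.round(d,2),"turn",round(-np.radians(t),3),"| clock",round(s["clock"],2),"pos",np.round(p,1),"yaw",round(cur,1),"q",np.round(s["q"]),"F",np.round(s["contact_force"],1),"w",round(s["grip_width"]*1000,1),"dist",round(np.linalg.norm(d)*10))
if __name__=="__main__": go(*map(float,sys.argv[1:5]))
E
python3 go.py 480 -257 230 11.3
```

```text
shift cm [-36.95  21.89   0.16] turn 1.215 | clock 2.0 pos [322.2 142.4 231.7] yaw 80.9 q [ 24.  -6. 124.  -0.  62.  33.] F [ 2.1 -0.  -0. ] w 85.0 dist 429
```

Request:
{"method": "jog_arm", "body": {"targets": [[[-37, 21.9, 0.2, 1.21, 8.5], [-37, 21.9, 0.2, 1.21, 8.5], [-37, 21.9, 0.2, 1.21, 8.5], [-37, 21.9, 0.2, 1.21, 8.5], [-37, 21.9, 0.2, 1.21, 8.5], [-37, 21.9, 0.2, 1.21, 8.5], [-37, 21.9, 0.2, 1.21, 8.5], [-37, 21.9, 0.2, 1.21, 8.5], [-37, 21.9, 0.2, 1.21, 8.5], [-37, 21.9, 0.2, 1.21, 8.5], [-37, 21.9, 0.2, 1.21, 8.5], [-37, 21.9, 0.2, 1.21, 8.5]]]}}

```text
clock: 3.0
ee_pos: [0.483, -0.2578, 0.2291]
ee_rot: [[0.979, 0.204, 0.001], [0.204, -0.979, -0.001], [0.0, 0.001, -1.0]]
contact_force: [0.3, -0.3, -0.6]
grip_width: 0.0851
grip_force: 0.0
```

```bash
cat > w.py <<'E'
import sys
from seg import *
def wr(tag,zmin,box=(.4,.75,-.35,-.08)):
    c=cam("wrist"); I,D=r.snapshot("wrist"); cv2.imwrite(f"pics/{tag}.png",I); np.save(tag+".npy",D)
    P=cloud("wrist",D,c)
    m=(D>0)&(P[...,2]<.006)&(P[...,2]>-.01); print("cam",np.round(-c[1].T@c[2],3),"low z med",np.median(P[m][:,2]) if m.any() else None)
    for z in zmin: print("z>",z); [print(*s) for s in segs("wrist",D,box,z,.12,c,60)]
    return c,I,D,P
if __name__=="__main__": wr(sys.argv[1],[.01,.021])
E
python3 go.py 480 -257 100 11.3; python3 w.py w1;python3 go.py 480 -257 100 11.3
```

```text
shift cm [-0.28 -0.15 12.91] turn 0.008 | clock 3.0 pos [ 483.  -257.8  229.1] yaw 11.8 q [-28.  13. 103.  -0.  63.  50.] F [ 0.3 -0.3 -0.6] w 85.1 dist 129
cam [ 0.557 -0.241  0.372] low z med 0.00027063522436897785
z> 0.01
[ 643.6 -151.6] [36.4 15.7] -72.4 26.6 761 [ 642.9 -152.4]
[ 652.5 -261.9] [33.2 33. ] -41.9 22.9 1153 [ 652.2 -261.7]
[ 564.2 -140.9] [54.8 10.6] -10.3 34.7 1071 [ 563.6 -142.3]
[ 561.5 -257.9] [25.1 24.9] -35.0 44.5 629 [ 561.4 -257.8]
[ 480.8 -256.3] [70.2 40. ] 11.2 30.7 2576 [ 484.2 -255.6]
[ 473.5 -147.5] [23.3 23.2] -36.6 31.8 538 [ 475.1 -148.9]
z> 0.021
[ 642.7 -150.6] [35.2 13.8] -77.7 26.7 598 [ 643.3 -151.2]
[ 652.9 -262. ] [32.4 32.2] 66.8 23.0 799 [ 653.1 -261.9]
[ 564.2 -140.9] [54.8 10.6] -10.3 34.8 928 [ 564.3 -141.9]
[ 561.5 -257.9] [25.1 24.9] -35.0 44.6 626 [ 561.4 -257.8]
[ 473.5 -147.5] [23.3 23.2] -36.6 32.0 457 [ 474.3 -148. ]
[ 481.2 -256.2] [43.6 39.9] 11.0 30.9 1749 [ 482.  -255.9]
shift cm [-0.21  0.09 12.89] turn 0.01 | clock 3.05 pos [ 481.9 -255.7  228.9] yaw 11.9 q [-28.  13. 103.   0.  63.  50.] F [-0.   0.6 -0.6] w 84.7 dist 129
```

View pics/w1.png

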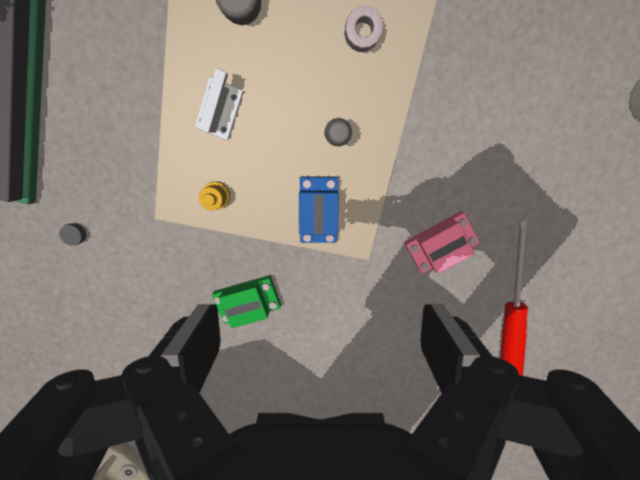

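The wrist view shows the blue carriage at (319,210) right under the gripper, with green (245,302) and pink (443,243) clear of it. Descending and gripping.

Request:
{"method": "jog_arm", "body": {"targets": [[[-0.1, 0, 15, 0.01, 8.5], [-0.1, 0, 15, 0.01, 8.5], [-0.1, 0, 15, 0.01, 8.5], [-0.1, 0, 15, 0.01, 8.5], [-0.1, 0, 18, 0.01, 8.5], [-0.1, 0, 20, 0.01, 8.5], [-0.1, 0, 21.5, 0.01, 7], [-0.1, 0, 22.2, 0.01, 6], [-0.1, 0, 22.2, 0.01, 4.5], [-0.1, 0, 22.2, 0.01, 3], [-0.1, 0, 22.2, 0.01, 3], [-0.1, 0, 22.2, 0.01, 3]]], "squeeze": 50}}

```text
clock: 4.05
ee_pos: [0.4815, -0.255, 0.0083]
ee_rot: [[0.98, 0.197, 0.001], [0.197, -0.98, -0.001], [0.001, 0.001, -1.0]]
contact_force: [-0.4, -0.3, -3.4]
grip_width: 0.039
grip_force: 52.2
```

```bash
python3 go.py 480 -257 100 11.3
```

```text
shift cm [-0.17  0.17 -9.17] turn 0.001 | clock 4.05 pos [ 481.5 -255.     8.3] yaw 11.4 q [-28.  31. 112.   0.  37.  51.] F [-0.4 -0.3 -3.4] w 39.0 dist 92
```

Request:
{"method": "jog_arm", "body": {"targets": [[[0, 0, -3, 0, 3], [0, 0, -7, 0, 3], [0, 0, -11, 0, 3], [3, -7, -15, -0.1, 3], [15.9, -43.4, -19, -1.29, 3], [15.9, -43.4, -19, -1.29, 3], [15.9, -43.4, -19, -1.29, 3], [15.9, -43.4, -19, -1.29, 3], [15.9, -43.4, -19, -1.29, 3], [15.9, -43.4, -19, -1.29, 3], [15.9, -43.4, -19, -1.29, 3], [15.9, -43.4, -19, -1.29, 3]]]}}

```text
clock: 5.05
ee_pos: [0.5371, 0.1095, 0.1847]
ee_rot: [[0.264, 0.965, 0.001], [0.965, -0.264, 0.0], [0.0, 0.001, -1.0]]
contact_force: [1.4, -0.8, -3.6]
grip_width: 0.0392
grip_force: 52.6
```

```bash
python3 go.py 551.5 202 200 85.4
```

```text
shift cm [ 9.31 -1.05 -1.53] turn -0.186 | clock 5.05 pos [537.1 109.5 184.7] yaw 74.7 q [ 11.  16. 106.  -0.  58.  27.] F [ 1.4 -0.8 -3.6] w 39.2 dist 95
```

Request:
{"method": "jog_arm", "body": {"targets": [[[9.3, -1.05, -1.5, -0.186, 3], [9.3, -1.05, -1.5, -0.186, 3], [9.3, -1.05, -1.5, -0.186, 3], [9.3, -1.05, -1.5, -0.186, 3], [9.3, -1.05, -1.5, -0.186, 3], [9.3, -1.05, -1.5, -0.186, 3]]]}}

```text
clock: 5.55
ee_pos: [0.5518, 0.1986, 0.1985]
ee_rot: [[0.088, 0.996, -0.001], [0.996, -0.088, -0.001], [-0.001, -0.001, -1.0]]
contact_force: [0.1, -0.1, -4.3]
grip_width: 0.039
grip_force: 52.6
```

```bash
python3 - <<'E'
from w import *; from go import go
c,I,D,P=wr("w2",[.04],(.4,.75,0,.42))
m=(abs(P[...,0]-.60)<.03)&(abs(P[...,1]-.25)<.05)&(D>0); print("plate",np.median(P[m][:,2]),m.sum())
m=(P[...,2]>.025)&(P[...,2]<.033)&(D>0); 
I2,D2=r.snapshot("top");cv2.imwrite("pics/top1.png",I2); [print(*s) for s in segs("top",D2,(.4,.75,0,.4),.04)]
go(551.5,202,38,85.4)
E
```

```text
cam [0.558 0.276 0.341] low z med 2.402441287086882e-05
z> 0.04
[562.8 332.8] [30.6 29.8] 84.3 59.3 2011 [562.6 331.8]
[637.3  84.8] [19.3 10.4] -42.2 52.6 205 [635.7  86. ]
plate 0.25519885049112223 26113
[616.3  67.3] [51.5 44. ] -4.1 73.3 487 [612.8  66.3]
[562.  332.3] [32.3 30.3] 86.2 60.1 236 [561.5 330.5]
[541.5  73.1] [10.9 10.7] 86.6 63.0 32 [541.  73.]
shift cm [ 0.38 -0.07 16.05] turn -0.009 | clock 5.65 pos [552.  198.2 198.5] yaw 84.9 q [ 20.  19. 100.  -0.  61.  25.] F [-0.2 -0.5 -3. ] w 39.0 dist 161
```

View pics/w2.png

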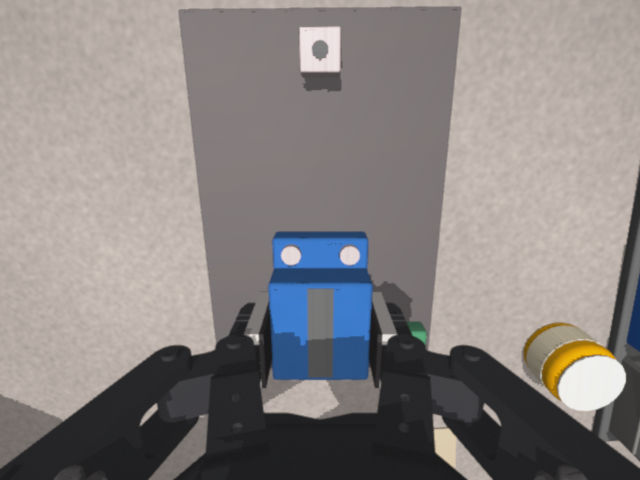

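The wrist view shows the carriage square in the pads at (320,310) and the end block at (320,50). Lowering it.

Request:
{"method": "jog_arm", "body": {"targets": [[[0.45, -0.07, 4, -0.009, 3], [0.45, -0.07, 8, -0.009, 3], [0.45, -0.07, 12, -0.009, 3], [0.45, -0.07, 14.5, -0.009, 3], [0.45, -0.07, 15.5, -0.009, 3], [0.45, -0.07, 15.9, -0.009, 3], [0.45, -0.07, 16.1, -0.009, 3], [0.45, -0.07, 16.1, -0.009, 3]]]}}

```text
clock: 6.32
ee_pos: [0.5533, 0.2043, 0.039]
ee_rot: [[0.079, 0.997, 0.002], [0.997, -0.079, 0.001], [0.001, 0.002, -1.0]]
contact_force: [-0.0, 0.3, -3.3]
grip_width: 0.0391
grip_force: 52.4
```

```bash
python3 - <<'E'
from seg import *; from go import go
I2,D2=r.snapshot("side"); P=cloud("side",D2)
[print(*s) for s in segs("side",D2,(.45,.65,0.1,.3),.04)]
go(552,202.7,36,85.4)
E
```

```text
[550.9 194. ] [131.6  63.8] -5.4 185.0 1998 [550.  187.5]
shift cm [-0.19 -0.13  0.33] turn 0.002 | clock 6.37 pos [553.5 204.5  39.3] yaw 85.5 q [ 20.  31. 106.  -0.  43.  25.] F [ 0.9  0.1 -3.9] w 38.6 dist 4
```

Request:
{"method": "jog_arm", "body": {"targets": [[[-0.15, -0.1, 0.1, 0, 3], [-0.15, -0.1, 0.2, 0, 3], [-0.15, -0.1, 0.2, 0, 3]]]}}

```text
clock: 6.62
ee_pos: [0.5514, 0.203, 0.0365]
ee_rot: [[0.078, 0.997, 0.001], [0.997, -0.078, 0.0], [0.0, 0.001, -1.0]]
contact_force: [0.8, -1.1, -3.6]
grip_width: 0.039
grip_force: 52.5
```

```bash
python3 go.py 552 202.7 36 85.4
```

```text
shift cm [-0.03  0.06  0.05] turn 0.002 | clock 6.62 pos [551.4 203.   36.5] yaw 85.5 q [ 20.  31. 106.  -0.  43.  25.] F [ 0.8 -1.1 -3.6] w 39.0 dist 1
```

Lower until contact, release, and retreat straight up.

Request:
{"method": "jog_arm", "body": {"targets": [[[0, 0, 0.05, 0, 3], [0, 0, 0.1, 0, 3], [0, 0, 0.15, 0, 3], [0, 0, 0.15, 0, 3]]]}}

```text
clock: 6.95
ee_pos: [0.5514, 0.203, 0.036]
ee_rot: [[0.078, 0.997, 0.001], [0.997, -0.078, 0.0], [0.0, 0.001, -1.0]]
contact_force: [-5.1, -2.5, 15.7]
grip_width: 0.0389
grip_force: 55.0
```

Request:
{"method": "jog_arm", "body": {"targets": [[[0, 0, 0, 0, 5], [0, 0, 0, 0, 6], [0, 0, 0, 0, 6], [0, 0, -2, 0, 6], [0, 0, -6, 0, 6], [0, 0, -10, 0, 8], [0, 0, -14, 0, 8], [0, 0, -16.5, 0, 8], [0, 0, -16.5, 0, 8], [0, 0, -16.5, 0, 8]]]}}

```text
clock: 7.78
ee_pos: [0.552, 0.2033, 0.2009]
ee_rot: [[0.078, 0.997, 0.003], [0.997, -0.078, 0.001], [0.002, 0.003, -1.0]]
contact_force: [-0.6, 0.2, -0.2]
grip_width: 0.0802
grip_force: 0.0
```

```bash
python3 - <<'E'
from w import *; from go import go
go(559.8,-257.9,200,90)
c,I,D,P=wr("w3",[.042,.05],(.4,.75,0,.42))
I2,D2=r.snapshot("top")
[print(*s) for s in segs("top",D2,(.5,.6,0.1,.27),.036,.07)]
go(561,-257.9,200,-65)
E
```

```text
shift cm [-4.592e+01  4.370e+00  3.000e-02] turn -0.078 | clock 7.78 pos [552.  203.3 200.9] yaw 85.5 q [ 20.  19. 100.   0.  61.  25.] F [-0.6  0.2 -0.2] w 80.2 dist 461
cam [0.557 0.28  0.344] low z med 2.1193931830554682e-05
z> 0.042
[562.6 332.8] [30.4 30. ] 85.8 59.4 1930 [562.6 332.3]
[565.9 231.7] [12.2 11.3] -5.7 45.5 112 [565.9 232.3]
[550.9 203.6] [68.1 39.8] 85.0 58.9 2875 [550.5 206.3]
[616.5  68.7] [49.9 44.1] -4.4 73.7 2395 [611.1  75.2]
[542.   74.6] [11.3 11. ] 87.7 60.5 222 [542.1  76.7]
z> 0.05
[562.6 332.8] [30.4 30. ] 85.8 59.4 1882 [562.7 332.6]
[551.  204.3] [44.1 39.8] 85.0 58.9 2425 [551.1 205.5]
[616.4  68.6] [49.5 43.2] -5.9 73.8 2127 [611.4  73.9]
[542.   74.4] [11.1 10.8] 86.4 60.6 166 [542.1  76.1]
[549.3 184.8] [41.8 33.8] 0.4 58.7 288 [550.2 182.8]
shift cm [-45.84   4.65  -0.17] turn 2.627 | clock 7.88 pos [550.3 202.7 198.1] yaw 85.5 q [ 20.  19. 100.  -0.  61.  25.] F [-0.1 -0.1 -0.3] w 80.1 dist 461
```

The carriage sits about 1 mm from the midpoint and parallel to the line. Next is the tall stop.

Request:
{"method": "jog_arm", "body": {"targets": [[[-45.8, 4.6, 9.7, 0.62, 6], [-45.8, 4.6, 9.7, 0.62, 6], [-45.8, 4.6, 9.7, 0.62, 6], [-45.8, 4.6, 9.7, 0.62, 6], [-45.8, 4.6, 9.7, 0.62, 6], [-45.8, 4.6, 9.7, 0.62, 6], [-45.8, 4.6, 9.7, 0.62, 6], [-45.8, 4.6, 9.7, 0.62, 6], [-45.8, 4.6, 9.7, 0.62, 6], [-45.8, 4.6, 9.7, 0.62, 6], [-45.8, 4.6, 9.7, 0.62, 6], [-45.8, 4.6, 9.7, 0.62, 6], [-45.8, 4.6, 9.7, 0.62, 6]]]}}

```text
invalid input
```

```bash
python3 go.py 561 -257.7 10 50
```

```text
shift cm [-45.8    4.67  18.83] turn 0.62 | clock 7.88 pos [550.3 202.7 198.1] yaw 85.5 q [ 20.  19. 100.  -0.  61.  25.] F [-0.1 -0.1 -0.3] w 80.1 dist 497
```

Thirteen rows is one too many, so I'll send 12.

Request:
{"method": "jog_arm", "body": {"targets": [[[-45.8, 4.6, 9.7, 0.62, 6], [-45.8, 4.6, 9.7, 0.62, 6], [-45.8, 4.6, 9.7, 0.62, 6], [-45.8, 4.6, 9.7, 0.62, 6], [-45.8, 4.6, 9.7, 0.62, 6], [-45.8, 4.6, 9.7, 0.62, 6], [-45.8, 4.6, 9.7, 0.62, 6], [-45.8, 4.6, 9.7, 0.62, 6], [-45.8, 4.6, 9.7, 0.62, 6], [-45.8, 4.6, 9.7, 0.62, 6], [-45.8, 4.6, 9.7, 0.62, 6], [-45.8, 4.6, 9.7, 0.62, 6]]]}}

```text
clock: 8.88
ee_pos: [0.5594, -0.2617, 0.0989]
ee_rot: [[0.645, 0.765, -0.003], [0.765, -0.645, 0.0], [-0.002, -0.003, -1.0]]
contact_force: [-0.0, 0.8, 0.1]
grip_width: 0.0601
grip_force: 0.0
```

Request:
{"method": "jog_arm", "body": {"targets": [[[0, 0, 0, 0, 6], [0, 0, 0, 0, 6], [0, 0, 0, 0, 6]]]}}

```text
clock: 9.13
ee_pos: [0.5606, -0.2558, 0.1013]
ee_rot: [[0.642, 0.766, -0.002], [0.766, -0.642, 0.001], [-0.0, -0.002, -1.0]]
contact_force: [1.1, 0.4, 0.5]
grip_width: 0.06
grip_force: 0.0
```

```bash
python3 - <<'E'
from w import *; from go import go
go(561,-257.7,10,50)
c,I,D,P=wr("w4",[.012],(.5,.7,-.3,-.1))
go(561,-257.7,10,50)
E
```

```text
shift cm [-0.11  0.17  9.13] turn 0.0 | clock 9.13 pos [ 560.6 -255.8  101.3] yaw 50.0 q [-25.  28. 100.   0.  52.  15.] F [1.1 0.4 0.5] w 60.0 dist 91
cam [ 0.609 -0.197  0.244] low z med 0.0008687421162684614
z> 0.012
[ 648.7 -153.8] [37.3 21.3] -40.4 26.7 2638 [ 648.9 -153.6]
[ 564.3 -140.3] [55.2 10.6] -10.8 34.7 2435 [ 564.4 -141.5]
[ 652.9 -261.3] [33.5 32.9] 82.0 22.7 2032 [ 652.7 -260.3]
[ 562. -257.] [25.  24.6] -65.7 44.4 1526 [ 564.1 -254.3]
[ 537.3 -235.1] [23.7  6.8] 66.3 119.0 510 [ 538.7 -232.1]
[ 583.8 -273.9] [23.3  6.7] 33.2 118.8 512 [ 586.5 -272.1]
[ 533.  -223.5] [4.5 1.4] -40.9 119.2 76 [ 533.2 -223.5]
[ 595.9 -276.1] [5.1 1.2] -45.7 119.6 84 [ 595.8 -276.1]
shift cm [-0.15  0.15  9.17] turn 0.001 | clock 9.18 pos [ 560.9 -255.6  101.7] yaw 50.1 q [-25.  28. 100.   0.  52.  15.] F [-0.1  0.1 -0.5] w 60.0 dist 92
```

Request:
{"method": "jog_arm", "body": {"targets": [[[-0.05, 0.17, 4, 0, 6], [-0.05, 0.17, 7, 0, 6], [-0.05, 0.17, 8.5, 0, 5], [-0.05, 0.17, 9, 0, 4], [-0.05, 0.17, 9, 0, 2], [-0.05, 0.17, 9, 0, 1.5], [-0.05, 0.17, 9, 0, 1.5], [-0.05, 0.17, 9, 0, 1.5], [-0.05, 0.17, 9, 0, 1.5], [-0.05, 0.17, 9, 0, 1.5]]], "squeeze": 30}}

```text
clock: 10.02
ee_pos: [0.5626, -0.259, 0.013]
ee_rot: [[0.643, 0.766, 0.001], [0.766, -0.643, -0.001], [0.0, 0.001, -1.0]]
contact_force: [0.1, -0.7, -0.1]
grip_width: 0.0249
grip_force: 29.8
```

```bash
python3 go.py 546 124.3 150 85.4
```

```text
shift cm [ 28.3  -25.89 -13.72] turn -0.618 | clock 10.02 pos [ 562.6 -259.    13. ] yaw 50.0 q [-25.  35. 102.  -0.  43.  15.] F [ 0.1 -0.7 -0.1] w 24.9 dist 407
```

Request:
{"method": "jog_arm", "body": {"targets": [[[0, 0, -3, 0, 1.5], [0, 0, -7, 0, 1.5], [2, -2, -10, 0, 1.5], [28.3, -25.8, -12, -0.618, 1.5], [28.3, -25.8, -12, -0.618, 1.5], [28.3, -25.8, -12, -0.618, 1.5], [28.3, -25.8, -12, -0.618, 1.5], [28.3, -25.8, -12, -0.618, 1.5], [28.3, -25.8, -12, -0.618, 1.5], [28.3, -25.8, -12, -0.618, 1.5], [28.3, -25.8, -12, -0.618, 1.5], [28.3, -25.8, -12, -0.618, 1.5]]]}}

```text
clock: 11.02
ee_pos: [0.5463, 0.1277, 0.133]
ee_rot: [[0.079, 0.997, 0.001], [0.997, -0.079, 0.001], [0.001, 0.001, -1.0]]
contact_force: [0.1, 1.2, 0.4]
grip_width: 0.0247
grip_force: 29.8
```

Request:
{"method": "jog_arm", "body": {"targets": [[[0, 0, 0, 0, 1.5], [0, 0, 0, 0, 1.5], [0, 0, 0, 0, 1.5], [0, 0, 0, 0, 1.5]]]}}

```text
clock: 11.35
ee_pos: [0.5464, 0.1228, 0.1322]
ee_rot: [[0.081, 0.997, -0.0], [0.997, -0.081, -0.0], [-0.0, -0.0, -1.0]]
contact_force: [0.1, 0.6, -0.7]
grip_width: 0.0252
grip_force: 29.8
```

```bash
python3 - <<'E'
from w import *; from go import go
go(546,124.3,42,85.4)
c,I,D,P=wr("w5",[.042,.1],(.45,.7,0.06,.35))
go(546,124.3,42,85.4)
E
```

```text
shift cm [ 0.15 -0.05  9.02] turn -0.001 | clock 11.35 pos [546.4 122.8 132.2] yaw 85.4 q [ 13.  21. 107.  -0.  52.  17.] F [ 0.1  0.6 -0.7] w 25.2 dist 90
cam [0.552 0.2   0.275] low z med 4.084381255058056e-05
z> 0.042
[550.9 204.5] [68.2 40.2] 85.5 58.8 6291 [551.  204.7]
[616.7  74.7] [49.8 31.8] -4.2 73.4 4024 [612.8  78.4]
z> 0.1
shift cm [ 0.16 -0.05  9.02] turn -0.001 | clock 11.4 pos [546.4 122.7 132.2] yaw 85.3 q [ 13.  21. 107.  -0.  52.  17.] F [-0.1 -0.9 -0.5] w 24.6 dist 90
```

View pics/w5.png

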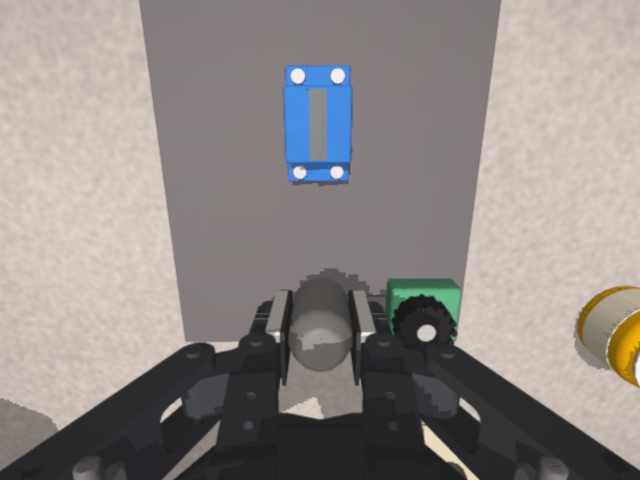

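The stop is upright in the pads at (320,320), in line with the carriage at (318,125). Lowering it.

Request:
{"method": "jog_arm", "body": {"targets": [[[0.17, -0.05, 4, 0, 1.5], [0.17, -0.05, 7, 0, 1.5], [0.17, -0.05, 8.4, 0, 1.5], [0.17, -0.05, 8.8, 0, 1.5], [0.17, -0.05, 9, 0, 1.5], [0.17, -0.05, 9.05, 0, 1.5], [0.17, -0.05, 9.1, 0, 1.5], [0.17, -0.05, 9.15, 0, 1.5]]]}}

```text
clock: 12.07
ee_pos: [0.5471, 0.1256, 0.0419]
ee_rot: [[0.08, 0.997, 0.002], [0.997, -0.08, 0.0], [0.001, 0.002, -1.0]]
contact_force: [-0.7, 0.3, -0.4]
grip_width: 0.0251
grip_force: 29.8
```

Request:
{"method": "jog_arm", "body": {"targets": [[[0, 0, 0.05, 0, 1.5], [0, 0, 0.05, 0, 1.5]]]}}

```text
clock: 12.23
ee_pos: [0.5465, 0.1257, 0.0408]
ee_rot: [[0.08, 0.997, 0.001], [0.997, -0.08, 0.0], [0.0, 0.001, -1.0]]
contact_force: [0.4, -0.0, 0.5]
grip_width: 0.0249
grip_force: 29.8
```

Request:
{"method": "jog_arm", "body": {"targets": [[[0, 0, 0.07, 0, 1.5], [0, 0, 0.14, 0, 1.5], [0, 0, 0.14, 0, 1.5]]]}}

```text
clock: 12.48
ee_pos: [0.5465, 0.1257, 0.0398]
ee_rot: [[0.08, 0.997, 0.001], [0.997, -0.08, 0.0], [0.0, 0.001, -1.0]]
contact_force: [-2.8, -0.6, 9.3]
grip_width: 0.0247
grip_force: 30.6
```

Request:
{"method": "jog_arm", "body": {"targets": [[[0, 0, 0, 0, 3], [0, 0, 0, 0, 4], [0, 0, 0, 0, 5], [0, 0, -2, 0, 5], [0, 0, -6, 0, 5], [0, 0, -10, 0, 6.5], [0, 0, -13, 0, 6.5], [0, 0, -13, 0, 6.5], [0, 0, -13, 0, 6.5]]]}}

```text
clock: 13.23
ee_pos: [0.5472, 0.1259, 0.1706]
ee_rot: [[0.08, 0.997, 0.004], [0.997, -0.08, 0.001], [0.001, 0.004, -1.0]]
contact_force: [-0.2, 0.1, -0.3]
grip_width: 0.0653
grip_force: 0.0
```

```bash
python3 - <<'E'
from w import *; from go import go
c,I,D,P=wr("w6",[.042,.055],(.45,.7,0.0,.35))
go(653.5,-147,90,60)
E
```

```text
cam [0.552 0.203 0.313] low z med 4.8651454173051834e-05
z> 0.042
[551.  203.8] [68.5 40.1] 85.5 58.8 4458 [550.9 204.4]
[546.3 126.4] [24.9 24.4] -40.9 72.5 1054 [546.4 129.5]
[616.6  68.9] [50.5 43.5] -4.0 73.5 2471 [612.6  79.1]
[541.9  74.5] [11.7 11.4] 39.3 60.5 272 [542.1  76.2]
z> 0.055
[551.  203.8] [43.6 40.1] 85.5 58.9 3718 [551.  204.5]
[546.3 126.4] [25.  24.3] -42.3 72.6 937 [546.3 128.6]
[609.9  74. ] [40.3 30. ] 17.2 74.2 1249 [609.2  77.6]
[541.9  74.3] [11.4 11.2] 40.0 60.7 178 [542.  75.]
shift cm [-26.32  12.88   7.89] turn 0.444 | clock 13.28 pos [546.  125.6 168.9] yaw 85.4 q [ 13.  18. 105.  -0.  57.  17.] F [ 0.6 -0.7 -0.6] w 65.1 dist 303
```

The tall stop is standing within about 1.5 mm of the gap's middle. Next is the wide stop.

Request:
{"method": "jog_arm", "body": {"targets": [[[-26.3, 12.9, 7.9, 0.444, 7], [-26.3, 12.9, 7.9, 0.444, 7], [-26.3, 12.9, 7.9, 0.444, 7], [-26.3, 12.9, 7.9, 0.444, 7], [-26.3, 12.9, 7.9, 0.444, 7], [-26.3, 12.9, 7.9, 0.444, 7], [-26.3, 12.9, 7.9, 0.444, 7], [-26.3, 12.9, 7.9, 0.444, 7], [-26.3, 12.9, 7.9, 0.444, 7], [-26.3, 12.9, 7.9, 0.444, 7], [-26.3, 12.9, 7.9, 0.444, 7]]]}}

```text
clock: 14.2
ee_pos: [0.6525, -0.1456, 0.0888]
ee_rot: [[0.5, 0.866, -0.002], [0.866, -0.5, 0.001], [-0.0, -0.002, -1.0]]
contact_force: [0.0, 0.5, -0.2]
grip_width: 0.0699
grip_force: 0.0
```

```bash
python3 - <<'E'
from w import *; from go import go
c,I,D,P=wr("w7",[.012],(.5,.75,-.3,-.05))
go(653.5,-147,6,60)
E
```

```text
cam [ 0.69  -0.079  0.231] low z med 0.00028150231985924227
z> 0.012
[ 654.4 -147. ] [37.1 36.9] -49.1 26.6 2725 [ 655.4 -145. ]
[ 583.8 -135.7] [93.7 29.3] 12.0 116.9 2591 [ 592.4 -127.9]
[ 665.9 -214. ] [131.9  27.9] 71.4 116.7 2765 [ 670.  -206.2]
shift cm [-0.12  0.16  8.34] turn 0.001 | clock 14.25 pos [ 652.8 -145.3   89.4] yaw 60.0 q [-13.  33.  94.   0.  54.  17.] F [ 0.6  0.4 -0.3] w 69.9 dist 83
```

Request:
{"method": "jog_arm", "body": {"targets": [[[-0.1, 0.18, 4, 0, 7], [-0.1, 0.18, 6.5, 0, 7], [-0.1, 0.18, 7.9, 0, 6], [-0.1, 0.18, 8.3, 0, 5], [-0.1, 0.18, 8.3, 0, 3.5], [-0.1, 0.18, 8.3, 0, 3], [-0.1, 0.18, 8.3, 0, 3], [-0.1, 0.18, 8.3, 0, 3], [-0.1, 0.18, 8.3, 0, 3]]], "squeeze": 30}}

```text
clock: 15.0
ee_pos: [0.6554, -0.1488, 0.008]
ee_rot: [[0.5, 0.866, 0.002], [0.866, -0.5, -0.0], [0.001, 0.002, -1.0]]
contact_force: [-0.1, -0.0, -0.6]
grip_width: 0.0365
grip_force: 31.9
```

```bash
python3 go.py 558.3 278.5 130 85.4
```

```text
shift cm [ 32.14 -29.77 -12.23] turn -0.444 | clock 15.0 pos [ 655.4 -148.8    8. ] yaw 60.0 q [-13.  39.  95.   0.  46.  17.] F [-0.1 -0.  -0.6] w 36.5 dist 455
```

Request:
{"method": "jog_arm", "body": {"targets": [[[0, 0, -3, 0, 3], [0, 0, -7, 0, 3], [2, -2, -11, 0, 3], [32.1, -29.7, -12.5, -0.444, 3], [32.1, -29.7, -12.5, -0.444, 3], [32.1, -29.7, -12.5, -0.444, 3], [32.1, -29.7, -12.5, -0.444, 3], [32.1, -29.7, -12.5, -0.444, 3], [32.1, -29.7, -12.5, -0.444, 3], [32.1, -29.7, -12.5, -0.444, 3], [32.1, -29.7, -12.5, -0.444, 3], [32.1, -29.7, -12.5, -0.444, 3]]]}}

```text
clock: 16.0
ee_pos: [0.5661, 0.242, 0.1308]
ee_rot: [[0.08, 0.997, 0.001], [0.997, -0.08, 0.0], [0.001, 0.001, -1.0]]
contact_force: [1.2, -0.1, 0.2]
grip_width: 0.0367
grip_force: 31.9
```

Request:
{"method": "jog_arm", "body": {"targets": [[[4, -3.5, 0, 0, 3], [0, 0, 0, 0, 3]]]}}

```text
clock: 16.17
ee_pos: [0.5576, 0.2572, 0.1304]
ee_rot: [[0.061, 0.998, -0.003], [0.998, -0.061, 0.005], [0.004, -0.003, -1.0]]
contact_force: [1.2, 1.7, -0.6]
grip_width: 0.0366
grip_force: 31.9
```

```bash
python3 go.py 558.3 278.5 130 85.4
```

```text
shift cm [ 2.13 -0.06  0.05] turn 0.019 | clock 16.17 pos [557.6 257.2 130.4] yaw 86.5 q [ 24.  26. 100.   0.  55.  28.] F [ 1.2  1.7 -0.6] w 36.6 dist 21
```

Request:
{"method": "jog_arm", "body": {"targets": [[[0, 0, 0, 0, 3], [0, 0, 0, 0, 3], [0, 0, 0, 0, 3]]]}}

```text
clock: 16.42
ee_pos: [0.5667, 0.2399, 0.1302]
ee_rot: [[0.081, 0.997, 0.0], [0.997, -0.081, 0.0], [0.0, 0.0, -1.0]]
contact_force: [-0.0, 0.0, -0.3]
grip_width: 0.0366
grip_force: 31.9
```

```bash
python3 go.py 558.3 278.5 34.5 85.4; python3 go.py 558.3 278.5 34.5 85.4
```

```text
shift cm [ 3.77 -1.15  9.57] turn -0.001 | clock 16.42 pos [566.7 239.9 130.2] yaw 85.4 q [ 23.  26. 100.   0.  55.  27.] F [-0.   0.  -0.3] w 36.6 dist 104
shift cm [ 3.77 -1.15  9.57] turn -0.001 | clock 16.42 pos [566.7 239.9 130.2] yaw 85.4 q [ 23.  26. 100.   0.  55.  27.] F [-0.   0.  -0.3] w 36.6 dist 104
```

Request:
{"method": "jog_arm", "body": {"targets": [[[3.75, -1.15, 0, 0, 3], [3.75, -1.15, 3, 0, 3], [3.75, -1.15, 6.5, 0, 3], [3.75, -1.15, 8.5, 0, 3], [3.75, -1.15, 9.2, 0, 3], [3.75, -1.15, 9.3, 0, 3], [3.75, -1.15, 9.4, 0, 3], [3.75, -1.15, 9.4, 0, 3]]]}}

```text
clock: 17.08
ee_pos: [0.5592, 0.2782, 0.037]
ee_rot: [[0.081, 0.997, 0.002], [0.997, -0.081, 0.001], [0.001, 0.002, -1.0]]
contact_force: [-0.7, 0.4, -0.4]
grip_width: 0.0369
grip_force: 32.4
```

Request:
{"method": "jog_arm", "body": {"targets": [[[0, 0, 0.07, 0, 3], [0, 0, 0.14, 0, 3], [0, 0, 0.14, 0, 3]]]}}

```text
clock: 17.33
ee_pos: [0.5586, 0.2785, 0.0351]
ee_rot: [[0.08, 0.997, 0.001], [0.997, -0.08, 0.001], [0.001, 0.001, -1.0]]
contact_force: [-0.6, 0.3, 0.0]
grip_width: 0.0367
grip_force: 32.4
```

```bash
python3 go.py 558.3 278.5 34.5 85.4
```

```text
shift cm [ 0.   -0.03  0.06] turn 0.0 | clock 17.33 pos [558.6 278.5  35.1] yaw 85.4 q [ 26.  34. 101.   0.  45.  31.] F [-0.6  0.3  0. ] w 36.7 dist 1
```

Request:
{"method": "jog_arm", "body": {"targets": [[[0, 0, 0.07, 0, 3], [0, 0, 0.14, 0, 3], [0, 0, 0.14, 0, 3]]]}}

```text
clock: 17.58
ee_pos: [0.5585, 0.2785, 0.0343]
ee_rot: [[0.08, 0.997, 0.001], [0.997, -0.08, 0.0], [0.0, 0.001, -1.0]]
contact_force: [-3.2, -1.9, 10.6]
grip_width: 0.0363
grip_force: 33.5
```

Request:
{"method": "jog_arm", "body": {"targets": [[[0, 0, 0, 0, 4.5], [0, 0, 0, 0, 5.5], [0, 0, 0, 0, 6], [0, 0, -2, 0, 6], [0, 0, -6, 0, 6], [0, 0, -10, 0, 6], [0, 0, -12, 0, 6], [-12, 0, -14, 0, 6], [-12, 0, -14, 0, 6], [-12, 0, -14, 0, 6], [-12, 0, -14, 0, 6], [-12, 0, -14, 0, 6]]]}}

```text
clock: 18.58
ee_pos: [0.5487, 0.1571, 0.1735]
ee_rot: [[0.083, 0.997, 0.001], [0.997, -0.083, 0.0], [0.0, 0.001, -1.0]]
contact_force: [-1.0, -0.1, -0.1]
grip_width: 0.0601
grip_force: 0.0
```

```bash
python3 - <<'E'
from w import *; from go import go
c,I,D,P=wr("w8",[.045],(.45,.7,0.0,.36))
go(562,-140.5,100,-10.6); go(562,-140.5,100,169.4)
E
```

```text
cam [0.554 0.234 0.316] low z med 3.623525812011671e-05
z> 0.045
[558.  278.7] [37.4 36.8] -18.0 54.8 2572 [558.  278.5]
[550.6 199.3] [53.7 40. ] 85.6 58.9 3329 [550.9 204.8]
[545.9 127.2] [25.4 23.1] 1.7 72.3 997 [546.3 130.2]
[635.6  83.7] [30.1 14.3] -46.8 52.5 288 [634.3  84.6]
[596.   70.4] [43.3  9.1] 86.4 73.7 532 [594.7  73.2]
[542.2  74.5] [11.5 11.2] -83.5 60.6 245 [542.2  76.2]
shift cm [-29.68   3.76   7.31] turn 1.674 | clock 18.63 pos [548.8 158.3 173.2] yaw 85.3 q [ 16.  19. 103.   0.  57.  21.] F [-0.1  0.7  0.1] w 59.6 dist 308
shift cm [-29.68   3.76   7.31] turn -1.468 | clock 18.63 pos [548.8 158.3 173.2] yaw 85.3 q [ 16.  19. 103.   0.  57.  21.] F [-0.1  0.7  0.1] w 59.6 dist 308
```

View pics/w8.png

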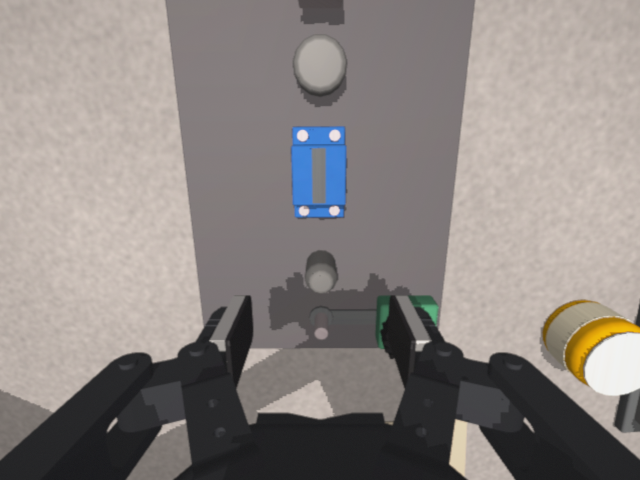

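The pin, tall stop (320,272), carriage (319,170) and wide stop (320,63) are in line, and the wide stop is within 1 mm. Next is the catch: its nose points to +x, so the body centre is at about (559,-139.5).

Request:
{"method": "jog_arm", "body": {"targets": [[[-29.6, 3.4, 7.5, -1.468, 5], [-29.6, 3.4, 7.5, -1.468, 5], [-29.6, 3.4, 7.5, -1.468, 5], [-29.6, 3.4, 7.5, -1.468, 5], [-29.6, 3.4, 7.5, -1.468, 5], [-29.6, 3.4, 7.5, -1.468, 5], [-29.6, 3.4, 7.5, -1.468, 5], [-29.6, 3.4, 7.5, -1.468, 5], [-29.6, 3.4, 7.5, -1.468, 5], [-29.6, 3.4, 7.5, -1.468, 5], [-29.6, 3.4, 7.5, -1.468, 5], [-29.6, 3.4, 7.5, -1.468, 5]]]}}

```text
clock: 19.63
ee_pos: [0.5594, -0.1381, 0.0973]
ee_rot: [[-0.979, 0.202, -0.001], [0.202, 0.979, 0.0], [0.001, 0.0, -1.0]]
contact_force: [-0.3, 1.2, 0.1]
grip_width: 0.0502
grip_force: 0.0
```

Request:
{"method": "jog_arm", "body": {"targets": [[[0, 0, 0, 0, 5], [0, 0, 0, 0, 5], [0, 0, 0, 0, 5]]]}}

```text
clock: 19.88
ee_pos: [0.5591, -0.1383, 0.0977]
ee_rot: [[-0.977, 0.212, -0.0], [0.212, 0.977, 0.0], [0.0, 0.0, -1.0]]
contact_force: [-0.0, 0.7, 1.0]
grip_width: 0.0501
grip_force: 0.0
```

```bash
python3 - <<'E'
from w import *; from go import go
c,I,D,P=wr("w9",[.004,.012],(.5,.65,-.2,-.09))
go(558.8,-139.5,10,169.4)
E
```

```text
cam [ 0.484 -0.121  0.24 ] low z med 0.0007247532778397358
z> 0.004
[ 562.2 -139.6] [58.3 33.9] -10.7 34.3 3677 [ 557.6 -138.5]
[ 551.4 -168.2] [22.8 13.8] -12.2 118.6 861 [ 547.2 -164. ]
[ 561.9 -111. ] [22.9 14. ] -49.8 118.5 864 [ 559.2 -108.6]
z> 0.012
[ 563.6 -139.8] [55.4 10. ] -10.5 34.7 1379 [ 560.3 -139.1]
[ 551.4 -168.2] [22.8 13.8] -12.2 118.6 861 [ 547.2 -164. ]
[ 561.9 -111. ] [22.9 14. ] -49.8 118.5 864 [ 559.2 -108.6]
shift cm [ 0.   -0.11  8.78] turn -0.028 | clock 19.93 pos [ 559.1 -138.4   97.8] yaw 167.8 q [-14.  25. 106.   0.  49. -92.] F [0.5 0.3 0.7] w 49.9 dist 88
```

View pics/w9.png

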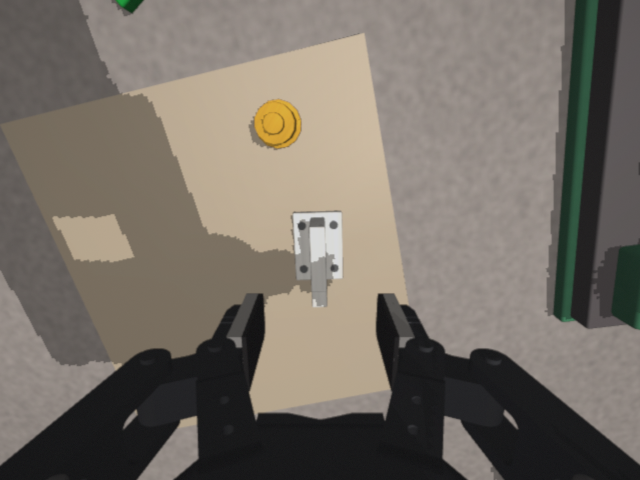

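The catch is centred at (318,250), with the web along the tool's x and the nose at (320,300). Gripping the web.

Request:
{"method": "jog_arm", "body": {"targets": [[[0.05, -0.06, 4, -0.028, 5], [0.05, -0.06, 7, -0.028, 4], [0.05, -0.06, 8.3, -0.028, 3], [0.05, -0.06, 8.7, -0.028, 3], [0.05, -0.06, 8.7, -0.028, 2], [0.05, -0.06, 8.7, -0.028, 1], [0.05, -0.06, 8.7, -0.028, 0.3], [0.05, -0.06, 8.7, -0.028, 0.3], [0.05, -0.06, 8.7, -0.028, 0.3], [0.05, -0.06, 8.7, -0.028, 0.3]]], "squeeze": 40}}

```text
clock: 20.77
ee_pos: [0.5589, -0.1397, 0.0121]
ee_rot: [[-0.983, 0.181, 0.002], [0.181, 0.983, -0.0], [-0.002, -0.0, -1.0]]
contact_force: [-0.3, 0.7, 7.1]
grip_width: 0.0093
grip_force: 42.2
```

```bash
python3 go.py 479.4 209.8 130 85.4
```

```text
shift cm [ 14.14  32.92 -11.81] turn 1.469 | clock 20.77 pos [ 558.9 -139.7   12.1] yaw 169.5 q [-14.  33. 108.   0.  40. -94.] F [-0.3  0.7  7.1] w 9.3 dist 377
```

Request:
{"method": "jog_arm", "body": {"targets": [[[0, 0, -3, 0, 0.3], [0, 0, -7, 0, 0.3], [1, 2, -11, 0.1, 0.3], [14.1, 32.9, -13, 1.469, 0.3], [14.1, 32.9, -13, 1.469, 0.3], [14.1, 32.9, -13, 1.469, 0.3], [14.1, 32.9, -13, 1.469, 0.3], [14.1, 32.9, -13, 1.469, 0.3], [14.1, 32.9, -13, 1.469, 0.3], [14.1, 32.9, -13, 1.469, 0.3], [14.1, 32.9, -13, 1.469, 0.3], [14.1, 32.9, -13, 1.469, 0.3]]]}}

```text
clock: 21.77
ee_pos: [0.4789, 0.2099, 0.1414]
ee_rot: [[-0.254, 0.967, 0.001], [0.967, 0.254, 0.0], [0.0, 0.001, -1.0]]
contact_force: [0.4, -0.5, -2.3]
grip_width: 0.009
grip_force: 41.1
```

```bash
python3 go.py 479.4 209.8 145 85.4
```

```text
shift cm [-0.02  0.05 -0.36] turn 0.337 | clock 21.77 pos [478.9 209.9 141.4] yaw 104.7 q [ 23.  17. 111.   0.  52.   9.] F [ 0.4 -0.5 -2.3] w 9.0 dist 4
```

Request:
{"method": "jog_arm", "body": {"targets": [[[0, 0, 0, 0.337, 0.3], [0, 0, 0, 0.337, 0.3], [0, 0, 0, 0.337, 0.3], [0, 0, 0, 0.337, 0.3], [0, 0, 0, 0.337, 0.3], [0, 0, 0, 0.337, 0.3]]]}}

```text
clock: 22.27
ee_pos: [0.4796, 0.2078, 0.141]
ee_rot: [[0.072, 0.997, 0.0], [0.997, -0.072, 0.0], [0.0, 0.0, -1.0]]
contact_force: [0.0, -0.1, -1.9]
grip_width: 0.0092
grip_force: 41.1
```

```bash
python3 - <<'E'
from w import *; from go import go
go(479.4,209.8,41,85.4)
c,I,D,P=wr("w10",[.045],(.4,.6,0.1,.36))
go(479.4,209.8,41,85.4)
E
```

```text
shift cm [ 0.2  -0.04 10.  ] turn 0.008 | clock 22.27 pos [479.6 207.8 141. ] yaw 85.9 q [ 23.  17. 111.   0.  52.  27.] F [ 0.  -0.1 -1.9] w 9.2 dist 100
cam [0.484 0.285 0.284] low z med 3.124521586154101e-05
z> 0.045
[562.3 332.7] [30.5 30.2] -4.8 59.2 3486 [560.9 332.2]
[557.6 278.9] [37.1 37. ] -69.7 54.7 2897 [556.4 279.5]
[550.3 200.4] [52.  40.2] 85.4 58.8 3993 [549.6 206.2]
[543.1 131.9] [25.5 13.8] 23.2 64.7 544 [543.8 135.7]
shift cm [ 0.21 -0.04 10.  ] turn 0.007 | clock 22.32 pos [479.6 207.7 141. ] yaw 85.8 q [ 23.  18. 111.   0.  52.  27.] F [-0.4  0.5 -1.9] w 9.0 dist 100
```

View pics/w10.png

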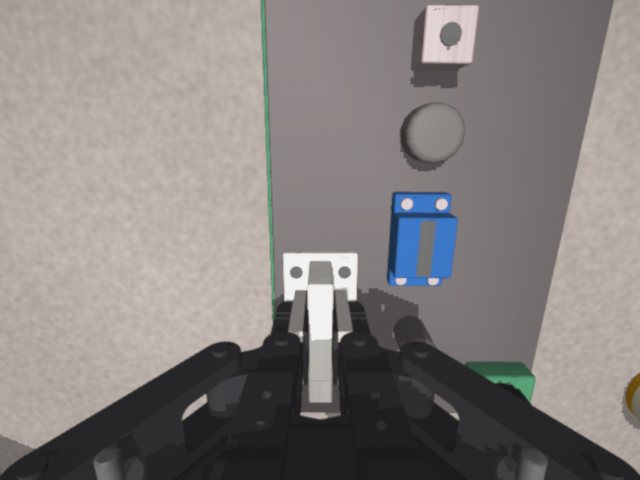

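The catch is held level at (320,300), beside the carriage at (425,245). Lowering it.

Request:
{"method": "jog_arm", "body": {"targets": [[[0.2, 0, 4, 0.007, 0.3], [0.2, 0, 7, 0.007, 0.3], [0.2, 0, 9, 0.007, 0.3], [0.2, 0, 9.7, 0.007, 0.3], [0.2, 0, 10, 0.007, 0.3], [0.2, 0, 10.05, 0.007, 0.3], [0.2, 0, 10.1, 0.007, 0.3], [0.2, 0, 10.1, 0.007, 0.3]]]}}

```text
clock: 22.98
ee_pos: [0.4807, 0.2102, 0.0409]
ee_rot: [[0.082, 0.997, 0.002], [0.997, -0.082, 0.001], [0.001, 0.002, -1.0]]
contact_force: [-0.7, 0.9, -0.5]
grip_width: 0.0092
grip_force: 41.1
```

Request:
{"method": "jog_arm", "body": {"targets": [[[0, 0, 0.06, 0, 0.3], [0, 0, 0.12, 0, 0.3], [0, 0, 0.12, 0, 0.3]]]}}

```text
clock: 23.23
ee_pos: [0.4806, 0.2102, 0.0401]
ee_rot: [[0.082, 0.997, 0.002], [0.997, -0.082, 0.001], [0.001, 0.002, -1.0]]
contact_force: [-2.1, -1.4, 11.6]
grip_width: 0.009
grip_force: 42.9
```

Contact made. Releasing and lifting.

Request:
{"method": "jog_arm", "body": {"targets": [[[0, 0, 0, 0, 1.5], [0, 0, 0, 0, 2.5], [0, 0, 0, 0, 3], [0, 0, -2, 0, 3], [0, 0, -5, 0, 3], [0, 0, -9, 0, 5], [0, 0, -13, 0, 5], [-7, 0, -14, 0, 5], [-7, 0, -14, 0, 5], [-7, 0, -14, 0, 5], [-7, 0, -14, 0, 5]]]}}

```text
clock: 24.15
ee_pos: [0.4741, 0.1392, 0.1792]
ee_rot: [[0.084, 0.996, 0.001], [0.996, -0.084, 0.0], [0.0, 0.001, -1.0]]
contact_force: [-0.5, 0.9, -0.1]
grip_width: 0.0499
grip_force: 0.0
```

```bash
python3 - <<'E'
from w import *; from go import go
c,I,D,P=wr("w11",[.0335,.04],(.4,.6,0.1,.36))
go(473.3,-147.3,90,65)
E
```

```text
cam [0.48  0.216 0.322] low z med 4.4963646230919616e-05
z> 0.0335
[557.3 277. ] [37.2 34.4] -5.9 54.7 2913 [555.6 276.9]
[550.9 204. ] [70.  40.3] 85.6 58.7 5414 [549.3 205.8]
[479.8 206.7] [57.9 33.9] 85.4 62.4 2980 [480.1 209.7]
[545.  127.1] [25. 23.] 21.2 72.2 1184 [543.  129.9]
z> 0.04
[557.3 277. ] [37.1 34.4] -5.9 54.7 2786 [556.1 277.2]
[550.8 204. ] [70.  40.3] 85.8 58.7 5269 [549.7 205.7]
[479.6 205.1] [54.7 10. ] 85.1 62.8 1068 [479.8 206.7]
[545.  127.1] [25.  22.9] 21.3 72.3 1107 [543.2 129.6]
shift cm [-28.64   2.31   8.87] turn 0.353 | clock 24.2 pos [474.2 139.9 178.9] yaw 85.2 q [ 16.  12. 112.   0.  56.  21.] F [0.2 0.4 0.2] w 49.9 dist 301
```

View pics/w11.png

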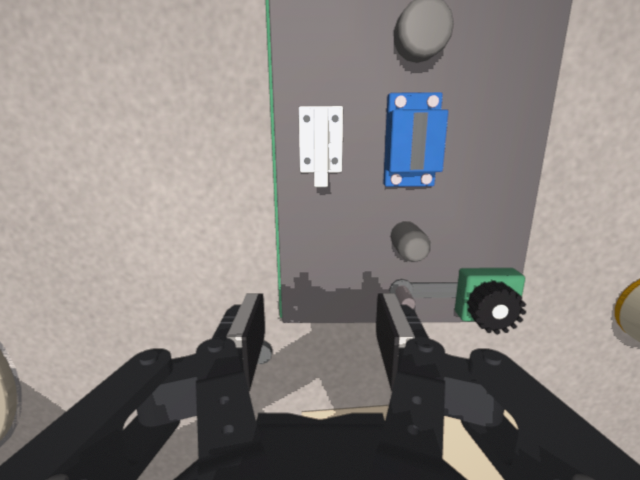

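All four are in place, and the catch is parallel with about a 34 mm gap. Next is the follower.

Request:
{"method": "jog_arm", "body": {"targets": [[[-28.6, 2.3, 8.8, 0.353, 5], [-28.6, 2.3, 8.8, 0.353, 5], [-28.6, 2.3, 8.8, 0.353, 5], [-28.6, 2.3, 8.8, 0.353, 5], [-28.6, 2.3, 8.8, 0.353, 5], [-28.6, 2.3, 8.8, 0.353, 5], [-28.6, 2.3, 8.8, 0.353, 5], [-28.6, 2.3, 8.8, 0.353, 5], [-28.6, 2.3, 8.8, 0.353, 5], [-28.6, 2.3, 8.8, 0.353, 5], [-28.6, 2.3, 8.8, 0.353, 5]]]}}

```text
clock: 25.12
ee_pos: [0.4737, -0.1454, 0.0906]
ee_rot: [[0.421, 0.907, -0.0], [0.907, -0.421, 0.001], [0.0, -0.001, -1.0]]
contact_force: [-0.3, 0.0, 0.1]
grip_width: 0.05
grip_force: 0.0
```

```bash
python3 - <<'E'
from w import *; from go import go
c,I,D,P=wr("w12",[.005,.012],(.43,.53,-.19,-.10))
go(473.5,-147.3,9.5,65)
E
```

```text
cam [ 0.505 -0.076  0.233] low z med 0.0006489002118235961
z> 0.005
[ 473.2 -144.9] [29.1 26.6] 8.8 31.8 1609 [ 474.8 -143.1]
[ 449.9 -131.6] [22.9 14.1] -77.7 118.2 1351 [ 449.4 -127.8]
[ 498. -154.] [22.9 14.1] 28.3 118.1 1347 [ 501.3 -151.9]
z> 0.012
[ 473.4 -146.2] [23.6 23.4] 79.3 32.1 1214 [ 474.2 -144.3]
[ 449.9 -131.6] [22.9 14.1] -77.7 118.2 1351 [ 449.4 -127.8]
[ 498. -154.] [22.9 14.1] 28.3 118.1 1347 [ 501.3 -151.9]
shift cm [-0.2   0.06  8.13] turn 0.003 | clock 25.17 pos [ 473.8 -145.3   90.8] yaw 65.2 q [-17.  20. 116.   0.  44.   8.] F [-0.7  0.1 -0.4] w 49.8 dist 81
```

Request:
{"method": "jog_arm", "body": {"targets": [[[-0.15, 0.03, 4, 0, 5], [-0.15, 0.03, 6.5, 0, 5], [-0.15, 0.03, 7.7, 0, 4], [-0.15, 0.03, 8, 0, 3.5], [-0.15, 0.03, 8, 0, 2.5], [-0.15, 0.03, 8, 0, 1.5], [-0.15, 0.03, 8, 0, 1.5], [-0.15, 0.03, 8, 0, 1.5], [-0.15, 0.03, 8, 0, 1.5]]], "squeeze": 35}}

```text
clock: 25.92
ee_pos: [0.4737, -0.1484, 0.0115]
ee_rot: [[0.421, 0.907, 0.001], [0.907, -0.421, -0.0], [0.0, 0.002, -1.0]]
contact_force: [0.5, 0.2, -0.5]
grip_width: 0.0217
grip_force: 34.3
```

```bash
python3 go.py 551 204 150 85.4
```

```text
shift cm [ 35.21  -7.82 -13.85] turn -0.355 | clock 25.92 pos [ 473.7 -148.4   11.5] yaw 65.1 q [-18.  28. 118.  -0.  34.   7.] F [ 0.5  0.2 -0.5] w 21.7 dist 386
```

Request:
{"method": "jog_arm", "body": {"targets": [[[0, 0, -3, 0, 1.5], [0, 0, -7, 0, 1.5], [2, -0.5, -11, 0, 1.5], [35.2, -7.8, -13.8, -0.355, 1.5], [35.2, -7.8, -13.8, -0.355, 1.5], [35.2, -7.8, -13.8, -0.355, 1.5], [35.2, -7.8, -13.8, -0.355, 1.5], [35.2, -7.8, -13.8, -0.355, 1.5], [35.2, -7.8, -13.8, -0.355, 1.5], [35.2, -7.8, -13.8, -0.355, 1.5], [35.2, -7.8, -13.8, -0.355, 1.5], [35.2, -7.8, -13.8, -0.355, 1.5]]]}}

```text
clock: 26.92
ee_pos: [0.5525, 0.2094, 0.1502]
ee_rot: [[0.078, 0.997, 0.004], [0.997, -0.078, 0.003], [0.003, 0.003, -1.0]]
contact_force: [-0.6, -0.3, -0.4]
grip_width: 0.0217
grip_force: 34.6
```

Request:
{"method": "jog_arm", "body": {"targets": [[[0, 0, 0, 0, 1.5], [0, 0, 0, 0, 1.5], [0, 0, 0, 0, 1.5], [0, 0, 0, 0, 1.5]]]}}

```text
clock: 27.25
ee_pos: [0.5503, 0.2022, 0.1485]
ee_rot: [[0.081, 0.997, -0.001], [0.997, -0.081, -0.001], [-0.001, -0.001, -1.0]]
contact_force: [0.5, 0.1, -0.9]
grip_width: 0.0223
grip_force: 34.6
```

```bash
python3 - <<'E'
from w import *; from go import go
c,I,D,P=wr("w13",[.04],(.45,.6,0.1,.36))
go(551,204,70,85.4)
E
```

```text
cam [0.556 0.279 0.291] low z med 2.426374740277332e-05
z> 0.04
[562.6 332.9] [30.5 30. ] 85.9 59.3 3083 [562.5 332. ]
[557.9 278.7] [37.7 36.6] -5.1 54.7 2621 [558.  279.3]
[550.9 204.4] [69.6 40. ] 85.7 58.8 4664 [551.6 211.5]
[479.8 205.6] [55.4 10.7] 85.1 62.7 1641 [481.6 208.6]
[545.8 123.5] [25.  13.2] 1.3 72.7 367 [546.5 124.3]
shift cm [0.18 0.05 7.86] turn -0.001 | clock 27.3 pos [550.4 202.3 148.6] yaw 85.3 q [ 20.  22. 103.  -0.  55.  25.] F [-0.4  0.1 -1.1] w 21.8 dist 79
```

View pics/w13.png

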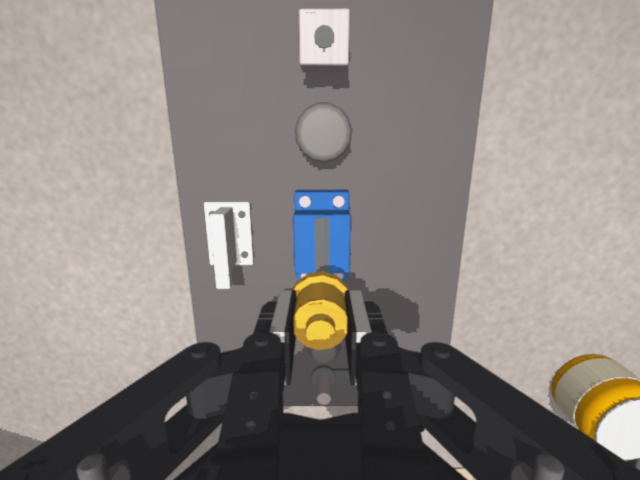

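The follower is held upright, flange down, at (321,310) and lined up with the carriage at (322,240). Lowering it.

Request:
{"method": "jog_arm", "body": {"targets": [[[0.18, 0.05, 3, 0, 1.5], [0.18, 0.05, 6, 0, 1.5], [0.18, 0.05, 7.3, 0, 1.5], [0.18, 0.05, 7.7, 0, 1.5], [0.18, 0.05, 7.9, 0, 1.5], [0.18, 0.05, 8, 0, 1.5], [0.18, 0.05, 8, 0, 1.5]]]}}

```text
clock: 27.88
ee_pos: [0.5523, 0.2057, 0.0698]
ee_rot: [[0.08, 0.997, 0.002], [0.997, -0.08, 0.001], [0.001, 0.002, -1.0]]
contact_force: [0.8, 0.1, -0.6]
grip_width: 0.0221
grip_force: 34.6
```

Request:
{"method": "jog_arm", "body": {"targets": [[[0, 0, 0.05, 0, 1.5], [0, 0, 0.1, 0, 1.5], [0, 0, 0.1, 0, 1.5]]]}}

```text
clock: 28.13
ee_pos: [0.5518, 0.2057, 0.0684]
ee_rot: [[0.08, 0.997, 0.001], [0.997, -0.08, 0.0], [0.0, 0.001, -1.0]]
contact_force: [-0.2, -0.3, -1.7]
grip_width: 0.0219
grip_force: 34.6
```

Request:
{"method": "jog_arm", "body": {"targets": [[[-0.12, -0.07, 0, 0, 1.5], [-0.12, -0.07, 0.05, 0, 1.5], [-0.12, -0.07, 0.1, 0, 1.5], [-0.12, -0.07, 0.1, 0, 1.5]]]}}

```text
clock: 28.47
ee_pos: [0.5506, 0.2044, 0.0669]
ee_rot: [[0.08, 0.997, -0.0], [0.997, -0.08, -0.0], [-0.0, -0.0, -1.0]]
contact_force: [-0.7, -0.0, 2.4]
grip_width: 0.022
grip_force: 35.0
```

Request:
{"method": "jog_arm", "body": {"targets": [[[0, 0, 0.04, 0, 1.5], [0, 0, 0.04, 0, 1.5]]]}}

```text
clock: 28.63
ee_pos: [0.5506, 0.2044, 0.0669]
ee_rot: [[0.08, 0.997, -0.0], [0.997, -0.08, -0.0], [-0.0, -0.0, -1.0]]
contact_force: [-2.5, -0.8, 7.6]
grip_width: 0.0217
grip_force: 35.5
```

Request:
{"method": "jog_arm", "body": {"targets": [[[0, 0, 0, 0, 3], [0, 0, 0, 0, 3.5], [0, 0, 0, 0, 4], [0, 0, 0, 0, 4], [0, 0, -2, 0, 4], [0, 0, -5, 0, 4], [0, 0, -9, 0, 5], [0, 0, -12, 0, 5], [-6, 0, -12, 0, 5], [-6, 0, -12, 0, 5], [-6, 0, -12, 0, 5]]]}}

```text
clock: 29.55
ee_pos: [0.5454, 0.1419, 0.1869]
ee_rot: [[0.082, 0.997, 0.0], [0.997, -0.082, -0.001], [-0.001, 0.001, -1.0]]
contact_force: [-0.6, -0.4, -0.0]
grip_width: 0.0498
grip_force: 0.0
```

```bash
python3 - <<'E'
from w import *; from go import go
c,I,D,P=wr("w14",[.0335,.065],(.4,.6,0.05,.36))
go(551,204,70,85.4)
I,D=r.snapshot("top"); [print(*s) for s in segs("top",D,(.6,.7,-.3,-.2),.009)]
S,_=r.snapshot("side"); cv2.imwrite("pics/fin.png",np.hstack([cv2.resize(S[150:280,230:430],(400,260)),cv2.resize(cv2.imread("pics/w14.png"),(400,300))[:260]]))
E
```

```text
cam [0.551 0.219 0.329] low z med 4.236672079524287e-05
z> 0.0335
[558.  278.4] [37.2 37. ] -3.7 54.7 2559 [557.9 277.6]
[551.  204.3] [69.3 40. ] 85.3 82.3 4635 [551.2 206.5]
[480.  206.8] [57.3 34.4] 85.2 62.3 2795 [482.9 209.6]
[546.3 126.5] [25.7 24.1] -31.8 72.3 1012 [546.3 130.2]
[595.3  78.9] [27.1  7.7] 78.2 52.3 214 [595.5  86.1]
[542.5  75.7] [21.5 17. ] -1.2 60.0 441 [542.4  76.6]
z> 0.065
[550.2 205.5] [24.1 22.9] 84.7 88.2 954 [550.2 205.6]
[546.3 126.4] [23.5 23.1] -58.4 72.5 675 [546.2 127.7]
shift cm [ 6.09  0.03 11.66] turn -0.002 | clock 29.6 pos [545.7 143.3 186.6] yaw 85.3 q [ 15.  18. 104.  -0.  59.  19.] F [1.3 0.7 0. ] w 50.0 dist 132
[ 652.7 -261.8] [34.  32.1] -77.6 23.8 165 [ 652.1 -260.8]
```

View pics/fin.png

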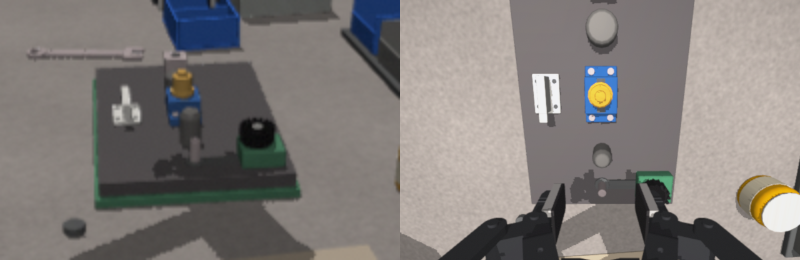

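Everything is upright: the follower is on the carriage at (600,95), within about 1.5 mm of its middle, and the roller is still where it was. Handing in.

```bash
python3 -c "
from bench import r; print(r.job_done())"
```

```text
the job is handed in; nothing more can be done
None
```

I set out all five parts upright in the order asked, each within about 2 mm of its place (catch gap about 34 mm), left the spare roller untouched, and handed the job in with the clock at about 30 s.

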